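Show which rail, which mortise and which striker come next

ROBOT

A 7-joint arm with a two-finger parallel gripper is mounted at the origin on the work surface. World frame = base frame: x ahead of the robot, y to its left, z up, the work surface at z = 0. Lengths are in mm, angles in rad, forces in N, time in s.
With the tool pointing down it reaches from about 400 to 875 mm from the base axis. Payload 19.3 kg.
Tool frame: the origin (TCP) lies at the very end of the fingers, on their centre line; the grasp point (between the pads) lies 19 mm behind it (grip_point_offset is the z of the grasp point in the tool frame, in mm); z points along the fingers, y is the line along which they close (so a half turn about z gives the same grasp; the last joint's range is limited). The gripper opens to 85 mm and grips with 20 to 120 N. Pads are 22 mm wide; open, the fingers measure 114 mm over their backs; the gripper's body (76 mm by 85 mm) begins 54 mm behind the grasp point. The pads swing forward as they close: fully open they stand 13 mm farther back than shut.
Start: joints at [1.176, 0.521, -0.036, 1.599, 0.021, 1.021, -0.113], TCP at [199.421, -592.322, 231.291] pointing down, gripper open.
Joint ranges: [-2.91, 2.91], [-0.3, 2.13], [-1.5, 1.42], [0.17, 2.43], [-1.26, 4.41], [0.16, 1.93], [-2.52, 2.52]. Speed limits (rad/s): [1.89, 1.89, 2.39, 2.39, 3.01, 3.01, 3.01].

INTERFACE

Orientations are given as a 3x3 rotation matrix whose columns are the frame's x, y, z axes.
In Python, from workcell import movep, movel, goto_joints, open_gripper, clamp, wait, inverse_kinematics, read_state, camera, PlanningError, finish_job, grip_point_offset gives the robot as it stands. Calls block until the motion is done:
- movep(position, orientation): joint-space move of the TCP to a pose.
- movel(position, frame=None, max_speed=150, guard=None): straight line of the TCP; frame=None keeps the orientation; max_speed is the mean speed in mm/s. With guard (N) it stops when the force on the tool has changed by that much, and returns True; else False.
- goto_joints(angles): joint-space move.
- open_gripper() and clamp(): open the fingers fully, or close them until they stop; the grip force is fixed at half the most.
- wait(seconds).
- inverse_kinematics(position, orientation): joint angles nearest the present ones, or None.
- read_state(): the state.
- camera(name): name is "scene" or "top" or "wrist"; returns a dict with "image" (384x512x3 uint8, blue, green, red), "range_z" (384x512 float32, mm along the optical axis (not along the pixel's ray), 0 where there is no reading), "fx", "fy", "cx", "cy" (pixels), "cam_to_world" (4x4, takes a point from camera to world coordinates). Camera axes: x right, y up, looking along -z (the intrinsics and any distortion apply to the point x, -y, -z); pixel columns grow to the right and rows downward; lengths in mm; the calibration is good to about 2 mm. A picture is of the moment at which its call begins.
A pose or a line that the arm cannot do raises PlanningError and nothing moves.
- finish_job(): hands the job in; it is judged then, once.
The state is a dict: "time": time; "qpos": joint angles; "qvel": joint speeds; "joint_efforts": joint torques, N m; "eef_pos": TCP position; "tool_rot": TCP orientation; "ft_force": force on the tool from outside, world axes, zero at the start; "torque": the same for the moment, N m; "finger_gap": finger opening in mm; "gripper_force": force on a finger pad.
Only numpy, scipy, OpenCV 4.12 (cv2) and the standard library are available. Lean on these libraries where they do the work, as an engineer would, in place of code of your own. Each camera call takes 0.05 s, during which the arm holds its last target. There are 200 camera calls.

TASK

Show the apprentice the next joint by pointing down with the fingertips, from about two centimetres above and without touching anything: first at the middle of the shortest of the three tenoned rails, then at the slot-shaped mortise in the one leg that has it, then at the head of the wooden mallet. Stay at each for at least a second, rise well clear before moving across to the next, and point at no other rail, leg or hammer. Finish still pointing at the mallet's head, with nothing on the bench touched, moved or picked up.

Things in the scene. Friction and masses are not known exactly. Their poses are not given: they have to be found in the camera images.
- rail_short_top (a point): Middle of the top face of the shortest of three wooden rails lying flat on the bench: 110 mm long over all, 45 mm wide, 22 mm thick, with a narrower 20 mm long tenon on each end; this point is 22 mm above the bench. The rails and legs lie in mixed order in six places on the bench; the point's y axis runs along the rail, z up.
- leg_slot_hole0 (a point): Middle of the mouth of the slot-shaped mortise (14 mm by 55 mm, 30 mm deep, lengthwise) halfway along the top face of a loose square wooden table leg, 45 by 45 by 240 mm, lying on the bench; this point is 45 mm above the bench. The point's y axis runs along the leg, z up.
- mallet_head_top (a point): Middle of the top face of the head of the wooden mallet, which lies on the bench: a block 75 mm (x) by 120 mm (y) by 60 mm high, wooden handle 200 mm long towards its +x, away from the robot; this point is 60 mm above the bench.
- rail_middle: The middle-sized rail, 165 mm long, 45 wide, 22 thick, tenons like the others; not to be pointed at. Origin: centre of its underside, y along it, z up.
- rail_long: The longest rail, 230 mm long, 45 wide, 22 thick, tenons like the others; not to be pointed at. Origin: centre of its underside, y along it, z up.
- leg_round: A leg of the same size (45 by 45 by 240 mm) with two round 16 mm holes in its top, 100 mm apart, and no slot; not to be pointed at. Origin: centre of its underside, y along it, z up.
- leg_plain: A leg of the same size without any hole; not to be pointed at. Origin: centre of its underside, y along it, z up.
- hammer: A claw hammer lying on its side: dark steel head 110 mm long (y), 28 mm high, wooden handle 260 mm towards its +x, away from the robot; it and the mallet may have changed places; not to be pointed at. Origin: under the middle of the head.
- glue: White glue jar, 60 mm across, 100 mm tall, standing beyond and between the mallet and hammer heads; loose. Origin: centre of its underside.
- square: Joiner's try square lying flat: 100 mm aluminium stock 14 mm high, 170 mm steel blade, at the right far side; loose. Origin: on the bench in the angle between stock and blade, 75 mm from the stock (towards +y) and 35 mm from the blade (towards +x).
- plane: Small steel hand plane, 160 mm long (y), 52 mm wide, 76 mm high at its handle, at the left far side; loose. Origin: centre of its underside.

How it is judged (in metres and radians):
On the way, in this order (a step that is already met when the one before it is completed fails the run):
1. the fingertips dwell just above the middle of the shortest rail (horizontal distance between the grasp point and rail_short_top below 0.028 m and z of the grasp point in the frame of rail_short_top between 0.012 and 0.07 m), for 1 s.
2. then just above the slot-shaped mortise (horizontal distance between the grasp point and leg_slot_hole0 below 0.028 m and z of the grasp point in the frame of leg_slot_hole0 between 0.012 and 0.07 m), for 1 s.
3. then just above the head of the wooden mallet (horizontal distance between the grasp point and mallet_head_top below 0.032 m and z of the grasp point in the frame of mallet_head_top between 0.012 and 0.07 m), for 1 s.
At the end, for the whole second after the job is handed in: The hand still points at the mallet's head (grasp point within 32 mm of its middle seen from above, fingertips off it but no more than about 50 mm above), and every loose thing lies within 5 mm of where it began (all of step 3 and distance of each of rail_short_top, leg_slot_hole0, mallet_head_top, rail_middle, rail_long, leg_round, leg_plain, hammer, glue, square, plane from where it was at the start of the episode below 0.005 m); the robot touches nothing.
It fails at once if the fingers or arm touch something on the bench (contact force between any of the fingers, the arm and anything else above 0.5 N).
It fails at once if a thing is moved or lifted (distance of any of rail_short_top, leg_slot_hole0, mallet_head_top, rail_middle, rail_long, leg_round, leg_plain, hammer, glue, square, plane from where it was at the start of the episode above 0.01 m).
It fails at once if the fingertips come low over the middle of a wrong rail, a wrong leg or the hammer's head, as if pointing at it ((horizontal distance between the grasp point and rail_middle below 0.02 m and z of the grasp point in the frame of rail_middle below 0.082 m) or (horizontal distance between the grasp point and rail_long below 0.02 m and z of the grasp point in the frame of rail_long below 0.082 m) or (horizontal distance between the grasp point and leg_round below 0.02 m and z of the grasp point in the frame of leg_round below 0.105 m) or (horizontal distance between the grasp point and leg_plain below 0.02 m and z of the grasp point in the frame of leg_plain below 0.105 m) or (horizontal distance between the grasp point and hammer below 0.02 m and z of the grasp point in the frame of hammer below 0.086 m)).
It also fails if it takes over 48 s, if anything falls off the work surface, if the arm or the gripper's body presses on something with over 40 N, if the wrist force passes 120 N, or if a joint passes its speed limit or range.

## Working session

There is one attempt and no reset: what is moved stays moved. The work goes in short steps, each a Python script; the robot and the scene stay as the last script left them, time stands still between calls to the robot, and variables do not carry over. Pictures are saved under pics/ and viewed, at most 10 in all, crops included, and the job is handed in when it is done.

```bash
mkdir -p pics; python3 - <<'E'
from workcell import *
import cv2,numpy as np,pickle
for n in ("top","scene"):
    c=camera(n); cv2.imwrite(f"pics/{n}0.png",c["image"]); pickle.dump(c,open(n+".pkl","wb"))
    print(n,c["fx"],c["fy"],c["cx"],c["cy"],np.round(c["cam_to_world"],3).tolist(),[k for k in c], (c["range_z"]>0).mean())
s=read_state();print(s["time"],s["finger_gap"],grip_point_offset,np.round(s["tool_rot"],3).tolist())
E
```

```text
top 378.6314544104275 378.6314544104275 264.23961831275113 194.73615889073722 [[-0.022, 0.992, -0.128, 429.375], [-1.0, -0.023, -0.003, -5.281], [-0.006, 0.128, 0.992, 1254.454], [0.0, 0.0, 0.0, 1.0]] ['image', 'range_z', 'fx', 'fy', 'cx', 'cy', 'cam_to_world'] 0.9959360758463541
scene 348.80485471877165 348.80485471877165 258.0506920587987 194.84746065779083 [[0.351, -0.648, 0.676, 1222.064], [0.936, 0.235, -0.261, -232.67], [0.011, 0.725, 0.689, 706.04], [0.0, 0.0, 0.0, 1.0]] ['image', 'range_z', 'fx', 'fy', 'cx', 'cy', 'cam_to_world'] 0.9962310791015625
0.1 85.66301616011278 -18.700000000000003 [[0.948, 0.319, -0.0], [0.319, -0.948, 0.001], [-0.0, -0.001, -1.0]]
```

View pics/top0.png

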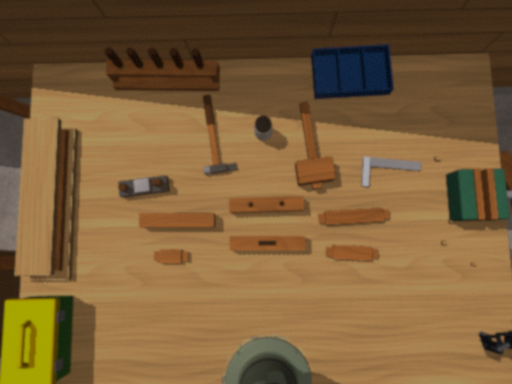

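View pics/scene0.png

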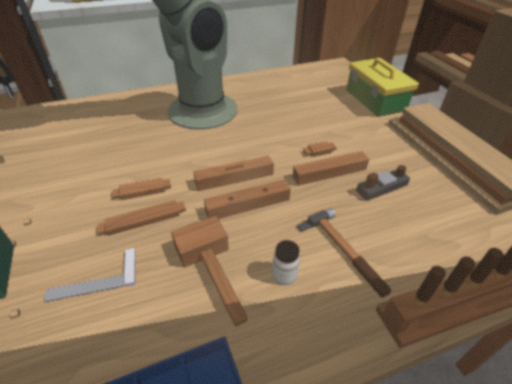

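The top view shows the short rail at (171,257), the slotted leg at (268,243), and the mallet head at (315,171). The other rails are at (352,254) and (354,216), the round-hole leg at (267,205), the plain leg at (177,220), the hammer head at (220,169) and the glue at (263,127). The scene view agrees with this. Next I'll measure the positions.

```bash
cat > meas.py <<'E'
import cv2,numpy as np
def cloud(c):
    z=c["range_z"]; v,u=np.indices(z.shape)
    p=np.stack([(u-c["cx"])*z/c["fx"],-(v-c["cy"])*z/c["fy"],-z],-1)
    M=c["cam_to_world"]; return p@M[:3,:3].T+M[:3,3]
def ray(c,u,v,h):
    M=c["cam_to_world"]; d=M[:3,:3]@[(u-c["cx"])/c["fx"],-(v-c["cy"])/c["fy"],-1]
    return M[:3,3]+d*(h-M[2,3])/d[2]
def wood(c):
    return cv2.inRange(cv2.cvtColor(c["image"],cv2.COLOR_BGR2HSV),(0,125,50),(14,255,255))
E
python3 - <<'E'
from meas import *; import pickle
for n in("top","scene"):
    c=pickle.load(open(n+".pkl","rb")); P=cloud(c); h=P[...,2]
    seeds={"top":dict(short=(171,257,22),slot=(255,240,45),mallet=(312,170,60),mid=(352,254,22),long=(354,216,22),round=(267,205,45),plain=(177,220,45)),
           "scene":dict(short=(320,149,22),slot=(234,171,45),mallet=(200,239,60))}[n]
    for k,(u,v,H) in seeds.items():
        z0=np.median(h[v-2:v+3,u-2:u+3])
        m=((abs(h-z0)<(7 if H<30 else 10))&(c["range_z"]>0)).astype(np.uint8)
        _,L=cv2.connectedComponents(m,connectivity=4); q=np.argwhere(L==L[v,u])[:,::-1]
        X=np.array([ray(c,a,b,H)[:2] for a,b in q]).astype(np.float32)
        (cx,cy),s,a=cv2.minAreaRect(X)
        print(n,k,"z",round(float(z0),1),"n",len(q),"centre",round(cx,1),round(cy,1),"size",np.round(s,1),round(a,1))
    if n=="top":
        g=cv2.cvtColor(c["image"],cv2.COLOR_BGR2GRAY)[237:250,250:290]
        q=np.argwhere(g<70); print("dark slot",len(q),q.mean(0) if len(q) else g.min(), np.ptp(q,axis=0) if len(q) else "")
        if len(q): print(ray(c,q[:,1].mean()+250,q[:,0].mean()+237,45))
        cv2.imwrite("pics/crop.png",cv2.resize(c["image"][140:275,110:400],None,fx=2.7,fy=2.7,interpolation=cv2.INTER_CUBIC))
E
```

```text
top short z 23.1 n 381 centre 398.1 302.8 size [109.9  41.4] 88.7
top slot z 46.3 n 993 centre 432.6 -8.9 size [238.2  40.9] 88.7
top mallet z 61.0 n 865 centre 661.4 -167.9 size [ 75.7 120.4] 6.7
top mid z 23.4 n 601 centre 396.4 -279.6 size [160.3  44.5] 88.7
top long z 23.1 n 870 centre 513.7 -291.9 size [ 45.2 229.1] 2.4
top round z 46.9 n 1018 centre 556.8 -7.2 size [ 46. 239.] 0.4
top plain z 47.0 n 1055 centre 512.1 280.5 size [240.9  41.6] 88.7
dark slot 68 [ 5.5 17. ] [ 3 16]
[432.60755242  -7.33804217  45.        ]
scene short z 22.2 n 262 centre 400.8 303.2 size [ 53.8 109.5] 0.3
scene slot z 44.4 n 973 centre 439.8 -7.0 size [241.3  60.5] 88.9
scene mallet z 60.3 n 1284 centre 667.9 -167.7 size [ 81.2 119.8] 7.0
```

View pics/crop.png

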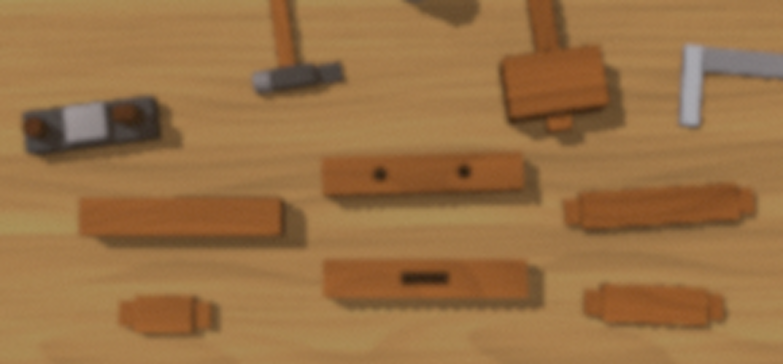

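Both views agree with the given sizes and heights. I'll close the fingers, then move to the short rail first, staying high on the way across.

```bash
python3 - <<'E'
from workcell import *
import numpy as np
R=np.array([[1,0,0],[0,-1,0],[0,0,-1.]])
for p in([430,-150,290],[398,303,250],[398,303,45],[434,-8,250],[434,-8,68],[663,-168,250],[663,-168,83]):
    q=inverse_kinematics(p,R); print(p,None if q is None else np.round(q,2))
clamp(); print(read_state()["time"])
movep([430,-150,290],R); movep([399,303,200],R); movel([399,303,45],max_speed=100); wait(1.5)
import cv2; c=camera("scene"); cv2.imwrite("pics/s1.png",c["image"][80:320,60:460])
s=read_state(); print(s["time"],s["eef_pos"],s["ft_force"],s["finger_gap"])
E
```

```text
[430, -150, 290] [ 0.43  0.19 -0.26  1.94  0.06  1.02 -1.43]
[398, 303, 250] [-0.91  0.3   0.17  1.91 -0.06  0.94 -2.28]
[398, 303, 45] [-0.9   0.64  0.17  2.06 -0.23  0.46 -2.12]
[434, -8, 250] [ 0.29  0.22 -0.47  2.03  0.12  0.92 -1.82]
[434, -8, 68] [ 0.03  0.52 -0.19  2.21  0.23  0.44 -1.91]
[663, -168, 250] [ 0.24  0.61 -0.13  1.4   0.08  1.14 -1.47]
[663, -168, 83] [ 0.21  0.78 -0.08  1.53  0.08  0.83 -1.47]
0.8667
7.6333 [398.99674353 303.02229336  45.01411448] [ 0.49782035  0.03168633 -0.24489532] -0.1841382877452603
```

View pics/s1.png

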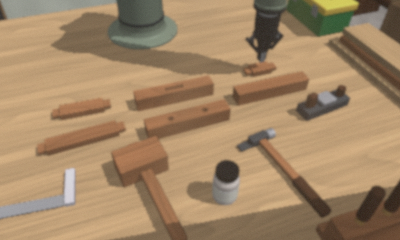

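The crop shows the closed fingertips hovering over the short rail at about (262,65), with everything else undisturbed. Next is the slot, then the mallet.

```bash
python3 - <<'E'
from workcell import *
import numpy as np,cv2
R=np.array([[1,0,0],[0,-1,0],[0,0,-1.]])
def st(): s=read_state(); print(s["time"],np.round(s["eef_pos"],1),np.round(s["ft_force"],2))
movel([399,303,220],max_speed=150)
movep([434,-8,220],R); st(); movel([434,-8,68],max_speed=100); wait(1.5); st()
movel([434,-8,220],max_speed=150)
movep([663,-168,220],R); st(); movel([663,-168,83],max_speed=100); wait(1.5); st()
c=camera("scene"); cv2.imwrite("pics/s2.png",c["image"][80:380,60:460])
E
```

```text
10.1417 [434.3  -6.9 219.9] [-0.08  0.54  0.33]
13.3083 [434.  -8.  68.] [ 0.18  0.73 -0.86]
15.5583 [ 662.5 -166.9  219.8] [-1.3  -0.69 -0.31]
18.575 [ 663. -168.   83.] [-0.18 -1.04 -0.7 ]
```

View pics/s2.png

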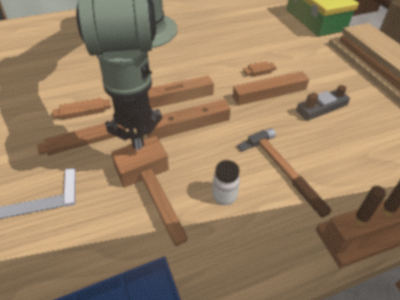

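The crop shows the fingertips just above the mallet head at about (138,148), with nothing moved. I'm handing in.

```bash
python3 -c "
from workcell import *
print(finish_job())"
```

```text
the job is handed in; nothing more can be done
None
```

I pointed at the shortest rail, the slot mortise and the mallet head in that order, 1.5 s each, and handed the job in still over the mallet; the last picture shows nothing moved, but the hand-in gave no pass/fail result.

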